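Set the bench gauge with its long setting bar

ROBOT

A 6-joint arm with a two-finger parallel gripper is mounted at the origin on a cart in front of the work surface, level with it; the furniture and walls round the work are solid. World frame = base frame: x ahead of the robot, y to its left, z up, the work surface at z = 0. Lengths are in m, angles in rad, forces in N, time in s.
With the tool pointing down it reaches from about 0.325 to 0.9 m from the base axis. Payload 6.1 kg.
Tool frame: the origin (TCP) lies midway between the tips of the shut fingers; the grasp point (between the pads) lies 19 mm behind it; z points along the fingers, y is the line along which they close (so a half turn about z gives the same grasp; the last joint's range is limited). The gripper opens to 85 mm and grips with 20 to 120 N. Pads are 22 mm wide; open, the fingers measure 114 mm over their backs; the gripper's body (76 mm by 85 mm) begins 54 mm behind the grasp point. The pads swing forward as they close: fully open they stand 13 mm farther back than shut.
Start: joints at [1.147, 0.22, 1.526, -0, 1.395, -0.126], TCP at [0.183, 0.597, 0.231] pointing down, gripper open.
Joint ranges: [-2.98, 2.98], [-0.91, 2.08], [0.09, 2.57], [-1.24, 4.39], [0.2, 2.65], [-2.68, 2.68]. Speed limits (rad/s): [2.57, 2.57, 3.01, 3.14, 3.14, 3.14].

INTERFACE

Orientations are given as a unit quaternion [x, y, z, w].
In Python, from station import bot, open_jaws, gripper_close, planner, cams, workorder, nets, sensors gives the robot as it stands. Calls block until the motion is done:
- bot.movep(position, orientation): joint-space move of the TCP to a pose.
- bot.movel(position, speed=0.15, orientation=None, force_limit=None): straight line of the TCP; orientation=None keeps the orientation; speed is the mean speed in m/s. With force_limit (N) it stops when the force on the tool has changed by that much, and returns True; else False.
- bot.goto_joints(angles): joint-space move.
- open_jaws() and gripper_close(): open the fingers fully, or close them until they stop; the grip force is fixed at half the most.
- bot.hold(seconds).
- planner.inverse_kinematics(position, orientation): joint angles nearest the present ones, or None.
- cams.read_camera(name): name is "side" or "top"; returns a dict with "image" (400x640x3 uint8, red, green, blue), "range_z" (400x640 float32, m along the optical axis (not along the pixel's ray), 0 where there is no reading), "fx", "fy", "cx", "cy" (pixels), "k1" (the pictures are not rectified: a ray, as slopes to the right and down, at radius r is drawn at 1 + k1 r^2 times it, then the intrinsics apply), "rvec" (rotation vector, rad) and "tvec" (3), from world to camera coordinates, as OpenCV has them. Camera axes: x right, y down, z forward; pixel columns grow to the right and rows downward; lengths in m; the calibration is good to about 2 mm. A picture is of the moment at which its call begins.
A pose or a line that the arm cannot do raises bot.PlanningError and nothing moves.
- workorder.close_job(): hands the job in; it is judged then, once.
Trained networks look in a picture, given as the dict that the camera call returned (one of the last four; its "shot" number tells which), for a name from the list of things; names that differ only in an ending like _2 or _b are one class to them, and where a whole thing is asked for, a point or a joint stands for the part that bears it (a point fixed in the world has none). Each returns a list of dicts, best first, with "score" (0 to 1); they miss things now and then, are a little off and sometimes report something else, mostly with a low value. They report only what shows in the picture. A call takes as long as a camera call.
- nets.recognise(picture, name): "location" ([column, row] in pixels, amid what is visible of it).
- nets.regions_of(picture, name): "region" (400x640 bool, what is visible of it) and "location" ([column, row] in pixels, amid what is visible of it).
Readings, each from a call of its own:
- sensors.get_time_s(): time.
- sensors.get_joints(): joint angles.
- sensors.get_dq(): joint speeds.
- sensors.get_tau(): joint torques, N m.
- sensors.get_tool_pos(): TCP position.
- sensors.get_tcp_rot(): TCP orientation.
- sensors.get_wrist_force(): force on the tool from outside, world axes, zero at the start.
- sensors.get_wrist_torque(): the same for the moment, N m.
- sensors.get_opening(): finger opening in m.
- sensors.get_finger_force(): force on a finger pad.
Only numpy, scipy, OpenCV 4.12 (cv2) and the standard library are available. Lean on these libraries where they do the work, as an engineer would, in place of code of your own. Each camera call takes 0.05 s, during which the arm holds its last target. There are 200 camera calls.

TASK

Set up the bench gauge: take the longer setting bar out of its open drawer, lay it flat along the ledge of the sloping bed, and slide the moving jaw along until the bar is gripped lightly between jaw and sprung anvil, with the dial pointer standing between the two tabs on the dial's rim; never drive the anvil right to the end of its travel. Push the drawer fully home with the shorter bar still in it, leave the jaw where it was set, and do not disturb the other things on the bench.

Things in the scene. Friction and masses are not known exactly. Their poses are not given: they have to be found in the camera images.
- stand: Bench gauge, fixed to the bench: a plywood desk 380 mm wide (y), 204 mm deep (x), its top a board that slopes up at 25 degrees away from the robot. Origin on the bench surface (z = 0); the desk's front is the plane x = -100 mm of this frame, x to the back, y left, z up. Its top front edge is 62 mm above the bench, its back edge 157 mm.
- bed: The sloping board. Origin at the middle of its front (lower) edge on the upper surface; x up the slope, y left, z square off the board (tilted 25 degrees to the robot). In this frame: aluminium ledge at x 17 to 27 mm, 6 mm high, on which the bar's lower side rests (bar touching it or up to 10 mm above it is right); steel beam at x 104 to 136 mm, 8 mm high.
- anvil_face (a point): Middle of the round (20 mm) face of the sprung anvil that stands out of the grey housing at the bed's right end; it faces +y of the bed, 43 mm up the bed, 14 mm above it. Axes as the bed's. The housing: bed x 19 to 91, y -185 to -135 mm, 36 mm high, with a dial of 54 mm diameter on top (51 mm high).
- anvil (a joint): How far the anvil is pressed in, 0 (rest) to 7 mm (end of travel, not to be reached); spring 0.9 N at rest plus 0.6 N per mm. It turns the dial pointer 43 degrees clockwise per mm from its rest at lower left; the dial's two rim tabs stand at 1.5 and 4.5 mm; half way between (3 mm) the pointer points straight up the slope.
- jaw (a joint): Sliding jaw: gap between its face and the face of the anvil at rest, 0 to 205 mm; grows towards +y of the bed. About 6 N move it and it stays where it is left, also against the anvil's spring. Starts well open. With the 120 mm bar in place and the anvil pressed in 3 mm it reads 117 mm.
- jaw_face (a point): Point of the steel jaw blade's face that meets the bar (the face looks to -y of the bed), 43 mm up the bed and 14 mm above it; the blade is 10 mm thick, from 34 to 104 mm up the bed, its top 27 mm above the bed.
- jaw_knob (a point): Turned wooden knob on the jaw's carriage, by which the jaw is slid: 24 mm diameter, standing square off the bed from 20 to 54 mm above it; this point is on its axis 42 mm above the bed, 120 mm up the bed and 32 mm behind (+y of) the jaw's face. The carriage's top is 20 mm above the bed.
- drawer (a joint): Drawer under the bed: how far it stands out, 0 is fully home; slides along -x of the stand when opening; about 2 N move it. Starts open 122 to 138 mm.
- drawer_front (a point): Middle of the drawer's plain flat front, 28 mm above the bench; the front reaches from 9.5 to 46.5 mm above the bench, is 350 mm wide and 12 mm thick, with two small turned knobs 105 mm to either side of the middle, standing out 21 mm. Axes as the stand's.
- drawer_floor (a point): Middle of the drawer's inner floor, 14 mm above the bench; inside 151 mm (x) by 310 mm (y), walls 26 mm high (the front 32 mm). Axes as the stand's.
- bar_long: The longer setting bar: beech with steel end pads, 28 x 120 x 28 mm, 0.09 kg. Origin at the centre of its underside as it first lies, y along its length, z up. It lies in the open part of the drawer, roughly parallel to the drawer's front; either bar may be on the left.
- bar_long_mid (a point): Centre of the longer bar.
- bar_short: The shorter setting bar, alike but 80 mm long (28 x 80 x 28 mm); lies beside the longer one in the drawer and stays there. Origin at the centre of its underside.
- bar_short_mid (a point): Centre of the shorter bar.
- sanding_block: Cork sanding block, 63 x 101 x 34 mm, a bystander left of the gauge. Origin at the centre of its underside.
- tape_measure: Tape measure, 38 x 75 x 62 mm, a bystander right of the gauge. Origin at the centre of its underside.
- pine_block: Pine block, 85 x 150 x 62 mm, a bystander left of the gauge. Origin at the centre of its underside.

How it is judged:
By the outcome, as a careful person would: the job done as asked, in the order asked, and still so for the second after the job is handed in, with the robot touching nothing.
It also fails if it takes over 64 s, if anything falls off the work surface, if the arm or the gripper's body presses on something with over 40 N, if the wrist force passes 120 N, or if a joint passes its speed limit or range.

## Working session

There is one attempt and no reset: what is moved stays moved. The work goes in short steps, each a Python script; the robot and the scene stay as the last script left them, time stands still between calls to the robot, and variables do not carry over. Pictures are saved under pics/ and viewed, at most 10 in all, crops included, and the job is handed in when it is done.

```bash
ls; mkdir -p pics; cat > h.py <<'E'
import numpy as np, cv2
from scipy.spatial.transform import Rotation as R
from station import bot, open_jaws, gripper_close, planner, cams, workorder, nets, sensors
def cloud(p):
    h,w=p["range_z"].shape
    K=np.array([[p["fx"],0,p["cx"]],[0,p["fy"],p["cy"]],[0,0,1.]])
    u,v=np.meshgrid(np.arange(w),np.arange(h))
    pts=np.stack([u,v],-1).reshape(-1,1,2).astype(np.float64)
    n=cv2.undistortPoints(pts,K,np.array([p["k1"],0,0,0,0.])).reshape(h,w,2)
    z=p["range_z"].astype(float)
    c=np.dstack([n[...,0]*z,n[...,1]*z,z])
    Rm=cv2.Rodrigues(np.array(p["rvec"],float))[0]
    W=(c-np.array(p["tvec"],float).reshape(3))@Rm
    W[z<=0]=np.nan
    return W
def save(p,name): cv2.imwrite("pics/"+name,p["image"][...,::-1])
E
python3 - <<'E'
from h import *
for c in ("top","side"):
    p=cams.read_camera(c); save(p,c+"0.png"); W=cloud(p)
    Rm=cv2.Rodrigues(np.array(p["rvec"],float))[0]; print(c,"cam at",-Rm.T@np.array(p["tvec"]).ravel())
    for n in ["bar_long","bar_short","drawer_front","jaw_knob","jaw","stand","anvil_face","sanding_block","tape_measure","pine_block"]:
        for r in nets.regions_of(p,n)[:2]:
            q=W[r["region"]]; q=q[~np.isnan(q[:,0])]
            print(n,round(r["score"],2),np.round(r["location"]),len(q),np.round(np.median(q,0),3) if len(q) else "", np.round(np.percentile(q,[2,98],axis=0),3).tolist() if len(q) else "")
print(sensors.get_time_s())
E
```

```text
pics
station.py
top cam at [ 0.29858691 -0.015495    1.42432492]
bar_long 0.55 [281. 217.] 297 [0.509 0.084 0.04 ] [[0.495, 0.033, 0.027], [0.526, 0.142, 0.047]]
bar_short 0.56 [324. 210.] 210 [ 0.533 -0.072  0.04 ] [[0.519, -0.108, 0.017], [0.551, -0.034, 0.047]]
drawer_front 0.76 [306. 211.] 3514 [0.53  0.004 0.014] [[0.444, -0.149, -0.001], [0.608, 0.167, 0.048]]
jaw_knob 0.88 [266. 168.] 307 [0.67  0.12  0.131] [[0.612, 0.088, 0.105], [0.697, 0.154, 0.163]]
jaw 0.67 [268. 171.] 354 [0.667 0.117 0.13 ] [[0.605, 0.085, 0.101], [0.697, 0.155, 0.163]]
stand 0.68 [298. 174.] 11381 [0.646 0.027 0.093] [[0.459, -0.146, 0.008], [0.798, 0.215, 0.154]]
sanding_block 0.75 [204. 242.] 668 [0.455 0.343 0.032] [[0.417, 0.292, -0.003], [0.495, 0.4, 0.039]]
sanding_block 0.35 [296. 175.] 11472 [0.645 0.029 0.093] [[0.459, -0.146, 0.008], [0.797, 0.217, 0.154]]
tape_measure 0.75 [425. 210.] 273 [ 0.521 -0.409  0.057] [[0.493, -0.446, -0.004], [0.558, -0.381, 0.064]]
tape_measure 0.42 [305. 209.] 3299 [0.532 0.008 0.014] [[0.444, -0.146, 0.006], [0.608, 0.167, 0.048]]
pine_block 0.65 [196. 184.] 1
[... 627 characters left out ...]
 [320. 170.] 393 [0.657 0.097 0.123] [[0.603, 0.08, 0.085], [0.694, 0.145, 0.163]]
stand 0.95 [337. 198.] 9979 [ 0.652 -0.028  0.08 ] [[0.453, -0.163, 0.011], [0.809, 0.207, 0.154]]
anvil_face 0.55 [314. 229.] 292 [ 0.531 -0.083  0.039] [[0.518, -0.113, 0.016], [0.553, -0.035, 0.045]]
sanding_block 0.93 [244. 183.] 372 [0.451 0.319 0.03 ] [[0.417, 0.287, 0.005], [0.493, 0.376, 0.038]]
tape_measure 0.67 [368. 298.] 830 [ 0.52  -0.427  0.043] [[0.491, -0.45, 0.005], [0.556, -0.393, 0.064]]
tape_measure 0.49 [340. 197.] 9613 [ 0.653 -0.033  0.081] [[0.456, -0.163, 0.011], [0.806, 0.202, 0.153]]
pine_block 0.43 [323. 169.] 412 [0.659 0.099 0.124] [[0.603, 0.081, 0.089], [0.703, 0.17, 0.163]]
1.1
```

```bash
python3 - <<'E'
from h import *
ims=[]
for c,(u0,v0) in (("top",(220,120)),("side",(240,120))):
    p=cams.read_camera(c); W=cloud(p)
    np.savez(c+"1.npz",W=W,im=p["image"])
    ims.append(cv2.resize(p["image"][v0:v0+140,u0:u0+190,::-1],None,fx=4,fy=4,interpolation=cv2.INTER_CUBIC))
    q=W.reshape(-1,3); q=q[~np.isnan(q[:,0])]
    # bed plane
    b=q[(q[:,0]>0.62)&(q[:,0]<0.82)&(abs(q[:,1]-.03)<.17)&(q[:,2]>0.06)&(q[:,2]<.17)]
    rng=np.random.default_rng(0);best=None
    for i in range(400):
        s=b[rng.choice(len(b),3,False)]; n=np.cross(s[1]-s[0],s[2]-s[0]); l=np.linalg.norm(n)
        if l<1e-6: continue
        n/=l; n*=np.sign(n[2])
        if abs(n[2]-np.cos(np.radians(25)))>.03: continue
        m=abs((b-s[0])@n)<.002
        if best is None or m.sum()>best.sum(): best=m
    for k in range(4):
        c0=b[best].mean(0); n=np.linalg.svd(b[best]-c0,full_matrices=False)[2][2]; n*=np.sign(n[2]); best=abs((b-c0)@n)<.002
    print(c,best.sum(),n,c0,"tilt",np.degrees(np.arccos(n[2])),"yaw",np.degrees(np.arctan2(-n[1],-n[0])))
    for nm in ("bar_long","bar_short","drawer_front"):
        for r in nets.regions_of(p,nm)[:1]:
            w=W[r["region"]]; w=w[~np.isnan(w[:,0])]
            t=w[(abs(w[:,2]-(.042 if nm!="drawer_front" else .045))<.005)]
            if nm=="drawer_front": t=t[t[:,0]<.48]
            print(nm,len(t),cv2.minAreaRect((t[:,:2]*1000).astype(np.float32)))
cv2.imwrite("pics/top1.png",ims[0]);cv2.imwrite("pics/side1.png",ims[1])
E
```

```text
top 2398 [-0.41754172 -0.06828112  0.90608863] [0.71750985 0.02287294 0.11987878] tilt 25.02969551545352 yaw 9.287443790012707
bar_long 254 ((510.55267333984375, 88.59428405761719), (27.876327514648438, 118.03126525878906), 3.9898276329040527)
bar_short 449 ((516.182861328125, 9.299957275390625), (147.03065490722656, 340.261474609375), 9.086112022399902)
drawer_front 249 ((465.54937744140625, 39.37794494628906), (39.7677116394043, 268.9916687011719), 3.1051790714263916)
side 1646 [-0.41792402 -0.0705006   0.90574233] [0.72148613 0.01130717 0.122663  ] tilt 25.076550737890724 yaw 9.575212513542668
bar_long 18 ((456.4742431640625, 327.9910888671875), (46.50762176513672, 91.99089050292969), 14.733025550842285)
bar_short 159 ((535.177001953125, -71.78459167480469), (30.701025009155273, 84.27772521972656), 10.7213134765625)
drawer_front 227 ((474.7861328125, 36.746910095214844), (40.390892028808594, 284.10382080078125), 8.327908515930176)
```

View pics/top1.png

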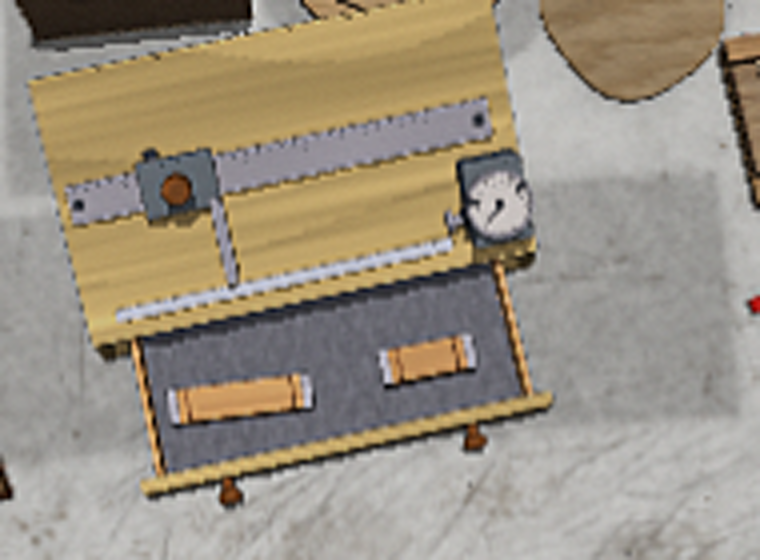

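View pics/side1.png

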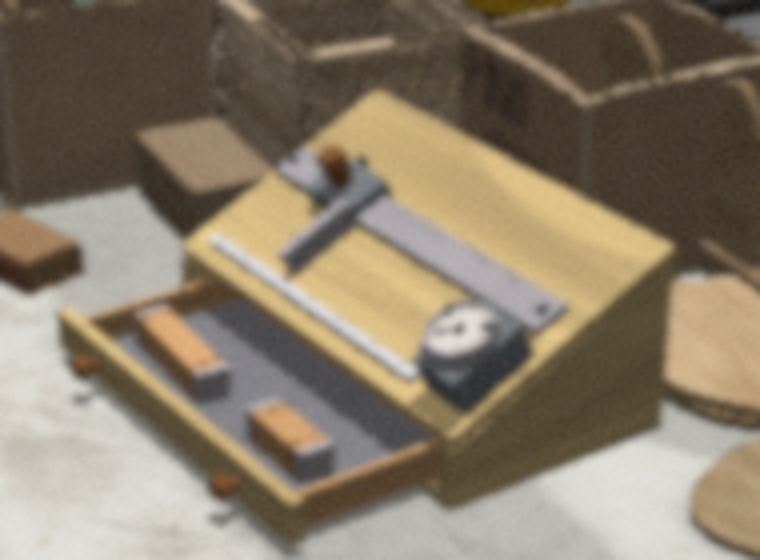

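```bash
python3 - <<'E'
from h import *
yaw=np.radians(9.4)
print(np.round(R.from_quat(sensors.get_tcp_rot()).as_matrix(),2).tolist(), sensors.get_opening())
S=R.from_euler('z',yaw).as_matrix(); B=S@R.from_euler('y',-np.radians(25)).as_matrix()
for c in("top","side"):
    W=np.load(c+"1.npz")["W"]; q=W.reshape(-1,3);q=q[~np.isnan(q[:,0])]
    c0=np.array([.7175,.0229,.1199]) if c=="top" else np.array([.7215,.0113,.1227])
    s=S.T@c0 # stand-rot coords ; xs front edge:
    xf=s[0]-(c0[2]-.062)/np.tan(np.radians(25)); print(c,"front edge xs",xf)
    p=(q@S); p[:,0]-=xf; bb=(p-[0,0,.062])@R.from_euler('y',-np.radians(25)).as_matrix()
    on=(abs(bb[:,2])<.003)&(bb[:,0]>.0)&(bb[:,0]<.22)
    for lo in(.03,.07,.14,.18):
        m=on&(bb[:,0]>lo)&(bb[:,0]<lo+.03); print("bed y ext",lo,np.round([bb[m,1].min(),bb[m,1].max(),*np.percentile(bb[m,1],[1,99])],4))
    m=on; print("bed x ext",bb[m,0].min(),np.sort(bb[m,0])[-5:])
    m=(bb[:,2]>.006)&(bb[:,2]<.012)&(bb[:,0]>.1)&(bb[:,0]<.14); print("beam x",np.percentile(bb[m,0],[3,97]),"y",np.percentile(bb[m,1],[1,99]))
    m=(bb[:,2]>.045)&(bb[:,2]<.056)&(bb[:,1]<-.05); print("dial",m.sum(),np.median(bb[m],0),np.ptp(bb[m],0))
    m=(bb[:,2]>.020)&(bb[:,2]<.031)&(bb[:,0]<.095)&(bb[:,0]>.035)&(bb[:,1]>-.05);print("blade",m.sum(),np.median(bb[m],0),np.percentile(bb[m],[3,97],axis=0).tolist())
    m=(bb[:,2]>.046)&(bb[:,2]<.06)&(bb[:,1]>-.05)&(bb[:,0]>.09)&(bb[:,0]<.15);print("knob",m.sum(),np.median(bb[m],0),np.percentile(bb[m],[3,97],axis=0).tolist())
    # stand coords: drawer front
    m=(abs(p[:,2]-.045)<.005)&(p[:,0]<-.1)&(p[:,0]>-.16)&(abs(p[:,1]+.09)<.22)
    m=(p[:,2]>.036)&(p[:,2]<.05)&(p[:,0]<-.09)&(p[:,0]>-.18)
    print("drawer front",m.sum(),np.percentile(p[m],[1,50,99],axis=0).round(4).tolist())
    m=(abs(p[:,2]-.042)<.006)&(p[:,0]<-.03)&(p[:,0]>-.11)
    for nm,sel in(("L",p[:,1]>-.09),("S",p[:,1]<=-.09)):
        mm=m&sel&(abs(p[:,1]+.09)<.145); print(nm,mm.sum(), cv2.minAreaRect((p[mm][:,:2]*1000).astype(np.float32)),p[mm,2].mean())
    m=(abs(p[:,2]-.014)<.006)&(p[:,0]<-.02)&(p[:,0]>-.13)&(abs(p[:,1]+.09)<.12);print("floor z",np.median(p[m,2]))
E
```

```text
[[-0.96, 0.29, -0.0], [0.29, 0.96, 0.0], [0.0, 0.0, -1.0]] 0.08525367828730948
top front edge xs 0.5874387397908302
bed y ext 0.03 [-0.6498  0.8887 -0.5279  0.8342]
bed y ext 0.07 [-0.2647  0.9512 -0.2594  0.6852]
bed y ext 0.14 [-0.2655  0.8544 -0.262   0.7451]
bed y ext 0.18 [-1.1192  0.8645 -0.2649  0.5324]
bed x ext 5.3352327139949e-05 [0.21981569 0.21984802 0.21986655 0.2198983  0.21991915]
beam x [0.10140801 0.13206155] y [-0.24320616  0.58115697]
dial 2165 [-0.2540969  -0.45827491  0.05033605] [0.64816255 1.05948404 0.01099433]
blade 241 [0.0760482  0.46961719 0.02581662] [[0.0377841676333792, -0.016456628798153912, 0.02058442380300994], [0.09378597202775955, 0.894246759135863, 0.030701562852351327]]
knob 314 [0.12553943 0.54599423 0.05339358] [[0.0969962102075336, 0.008257816439925734, 0.046465517345875645], [0.1480519094578641, 0.8869649662218895, 0.0596340555409776]]
drawer front 450 [[-0.1619, -0.4768, 0.0362], [-0.1251, -0.0768, 0.0439], [-0.0929, 0.2916, 0.0496]]
L 255 ((-69.29059600830078, -0.12320709228515625), (111.36358642578125, 28.404970169067383), 84.7512130737304
[... 682 characters left out ...]
2514346] [[0.03672126497093461, -0.02191471686213547, 0.020892540806080058], [0.09277832945758768, 0.90747227503074, 0.030677298592402976]]
knob 195 [0.12698323 0.43501406 0.05361216] [[0.09247509156848872, 0.0040317805735542184, 0.04661205181916909], [0.14752005183552588, 0.9481769819958495, 0.05941710555600539]]
drawer front 596 [[-0.1654, -0.5317, 0.0362], [-0.1246, -0.1605, 0.0445], [-0.0929, 0.2911, 0.0498]]
L 185 ((-64.849609375, -2.852977752685547), (116.79557800292969, 33.14958572387695), 85.30216979980469) 0.04187573597206071
S 199 ((-68.82266235351562, -175.47848510742188), (75.8904037475586, 118.79169464111328), 0.30517908930778503) 0.04135688737267329
floor z 0.015268132694147956
```

```bash
python3 - <<'E'
from h import *
yaw=np.radians(9.4); xf=.5855
S=R.from_euler('z',yaw).as_matrix()
for c in("top","side"):
    W=np.load(c+"1.npz")["W"]; q=W.reshape(-1,3);q=q[~np.isnan(q[:,0])]
    p=(q@S); p[:,0]-=xf; p[:,1]+=.076; k=(abs(p[:,1])<.197); p=p[k]; bb=(p-[0,0,.062])@R.from_euler('y',-np.radians(25)).as_matrix()
    P=lambda n,m,f=bb:print(c,n,m.sum(),"med",np.round(np.median(f[m],0)*1000,1),"2/98%",np.round(np.percentile(f[m],[2,98],axis=0)*1000,1).tolist())
    on=(abs(bb[:,2])<.004)
    for lo in(.14,.18): P("bed",on&(bb[:,0]>lo)&(bb[:,0]<lo+.04))
    m=on&(bb[:,0]>.14)&(bb[:,0]<.2); print("edges",bb[m,1].min(),bb[m,1].max())
    P("ledge",(bb[:,2]>.003)&(bb[:,2]<.010)&(bb[:,0]>.01)&(bb[:,0]<.035)&(abs(bb[:,1])<.1))
    P("dial",(bb[:,2]>.046)&(bb[:,2]<.056)&(bb[:,1]<-.1))
    P("anvil",(bb[:,2]>.012)&(bb[:,2]<.03)&(bb[:,1]<-.08)&(bb[:,1]>-.132)&(bb[:,0]<.06)&(bb[:,0]>.03))
    P("blade",(bb[:,2]>.022)&(bb[:,2]<.031)&(bb[:,0]<.088)&(bb[:,0]>.045)&(bb[:,1]>-.1))
    P("knob",(bb[:,2]>.048)&(bb[:,2]<.06)&(bb[:,1]>-.05)&(bb[:,0]>.09)&(bb[:,0]<.15))
    P("front",(p[:,2]>.041)&(p[:,2]<.052)&(p[:,0]<-.09)&(p[:,0]>-.16)&(abs(p[:,1])<.09),p)
    P("fronttop",(p[:,2]>.025)&(p[:,2]<.052)&(p[:,0]<-.11)&(p[:,0]>-.16)&(abs(p[:,1])<.08),p)
    m=(abs(p[:,2]-.042)<.006)&(p[:,0]<-.03)&(p[:,0]>-.11)&(abs(p[:,1])<.145)
    for nm,sel in(("L",p[:,1]>-.00),("S",p[:,1]<=-.01)): P(nm,m&sel,p); print(cv2.minAreaRect((p[m&sel][:,:2]*1000).astype(np.float32)))
E
```

```text
top bed 1166 med [160.4  -2.2  -0.6] 2/98% [[140.8, -181.4, -3.9], [179.2, 183.8, 3.4]]
top bed 1179 med [199.9   2.5  -0.7] 2/98% [[180.8, -182.0, -3.9], [219.2, 184.2, 3.6]]
edges -0.19004416931938473 0.19143458274913516
top ledge 155 med [20.5  4.2  5.4] 2/98% [[11.9, -96.4, 3.1], [30.8, 96.7, 9.3]]
top dial 309 med [-249.3 -155.9   49.6] 2/98% [[-276.1, -194.0, 46.1], [75.7, -103.9, 55.6]]
top anvil 22 med [  40.7 -123.4   18.9] 2/98% [[32.8, -131.8, 16.0], [49.7, -117.8, 25.2]]
top blade 37 med [66.1 63.1 25.2] 2/98% [[47.1, 58.5, 22.3], [86.9, 68.0, 30.6]]
top knob 41 med [118.4  90.8  51.6] 2/98% [[107.5, 79.6, 48.4], [127.4, 101.1, 57.1]]
top front 182 med [-123.3    3.4   44.9] 2/98% [[-129.4, -84.4, 41.4], [-117.4, 86.0, 50.4]]
top fronttop 204 med [-124.    -0.8   44.1] 2/98% [[-129.5, -76.5, 27.5], [-117.3, 77.3, 49.8]]
top L 276 med [-67.3  79.4  40.7] 2/98% [[-83.1, 22.7, 36.5], [-51.1, 137.3, 46.2]]
((-66.95726013183594, 80.17215728759766), (119.99048614501953, 28.404970169067383), 84.75121307373047)
top S 184 med [-68.  -81.4  39.9] 2/98% [[-82.0, -118.8, 36.2], [-55.
[... 642 characters left out ...]
 2/98% [[46.1, 52.0, 22.6], [87.1, 69.8, 30.4]]
side knob 31 med [117.9  85.1  53.3] 2/98% [[108.5, 74.7, 48.4], [128.6, 96.9, 57.9]]
side front 158 med [-124.9   -6.3   46.3] 2/98% [[-129.7, -87.3, 41.6], [-116.2, 85.9, 49.8]]
side fronttop 250 med [-126.7   -4.6   43. ] 2/98% [[-130.4, -76.2, 25.7], [-116.9, 75.5, 49.6]]
side L 197 med [-68.5  73.1  42. ] 2/98% [[-84.7, 17.9, 36.6], [-51.5, 137.4, 45.9]]
((-66.47895050048828, 77.83002471923828), (126.19315338134766, 33.14958953857422), 85.30216979980469)
side S 172 med [-70.7 -87.8  42. ] 2/98% [[-83.2, -123.1, 37.0], [-54.0, -42.2, 46.0]]
((-68.1573486328125, -82.22476959228516), (32.815155029296875, 84.27897644042969), 1.124232530593872)
```

```bash
cat >> h.py <<'E'
YAW=np.radians(9.4)
S=R.from_euler('z',YAW).as_matrix(); Bt=R.from_euler('y',-np.radians(25)).as_matrix()
def F(x,y,z): return S@(np.array([x,y,z])/1000.+[.5855,-.077,0])      # desk-front frame, mm
def Bd(x,y,z): return F(*(Bt@np.array([x,y,z],float)+[0,0,62]))          # bed frame, mm
def q(frame,ax,sgn=1,yaw=0):  # tool square to frame ('F'/'B'), closing along 'x'/'y'
    M=(S if frame=='F' else S@Bt)@R.from_euler('z',yaw,degrees=True).as_matrix()
    y=sgn*M[:,0 if ax=='x' else 1]; z=-M[:,2]
    return R.from_matrix(np.c_[np.cross(y,z),y,z]).as_quat()
def st(): print("t",sensors.get_time_s(),"tcp",np.round(sensors.get_tool_pos(),4),"op",round(sensors.get_opening(),4),"F",np.round(sensors.get_wrist_force(),1))
E
python3 - <<'E'
from h import *
for n,P,a in[("pull",F(-100,-8,28),('F','y')),("bar",F(-67,80,21),('F','x')),("barhi",F(-67,80,200),('F','x')),("bed",Bd(44,-50,8),('B','x')),("bedhi",Bd(44,-50,90),('B','x')),("knob0",Bd(120,90,23),('B','y')),("knob1",Bd(120,30,23),('B','y')),("push0",F(-160,0,28),('F','y')),("push1",F(-11,0,28),('F','y'))]:
    for s in(1,-1):
        j=planner.inverse_kinematics(P,q(*a,s)); print(n,s,np.round(P,3),None if j is None else np.round(j,2))
open_=0
gripper_close(); st()
Q=q('F','y')
if planner.inverse_kinematics(F(-95,-8,120),Q) is not None:
    bot.movep(F(-95,-8,100),Q); bot.movel(F(-95,-8,30),.1); st()
    print(bot.movel(F(-119,-8,30),.03,force_limit=15)); st()
    bot.movel(F(-100,-8,30),.1); bot.movel(F(-100,-8,100),.15); st()
E
```

```text
pull 1 [ 0.493 -0.005  0.028] [-0.17  0.16  2.02 -0.    0.96 -1.9 ]
pull -1 [ 0.493 -0.005  0.028] [-0.17  0.16  2.02 -0.    0.96  1.24]
bar 1 [0.511 0.088 0.021] [ 0.02  0.23  1.95 -0.    0.96 -0.15]
bar -1 [0.511 0.088 0.021] None
barhi 1 [0.511 0.088 0.2  ] [ 0.02 -0.01  1.84 -0.    1.32 -0.15]
barhi -1 [0.511 0.088 0.2  ] None
bed 1 [ 0.634 -0.024  0.088] [-0.25  0.12  1.99  0.29  0.64 -0.62]
bed -1 [ 0.634 -0.024  0.088] [-0.25  0.12  1.99  0.29  0.64  2.53]
bedhi 1 [ 0.6   -0.029  0.162] [-0.28 -0.07  2.03  0.26  0.8  -0.59]
bedhi -1 [ 0.6   -0.029  0.162] [-0.28 -0.07  2.03  0.26  0.8   2.55]
knob0 1 [0.673 0.125 0.134] [ 0.04  0.16  1.85  0.08  0.7  -1.74]
knob0 -1 [0.673 0.125 0.134] [0.04 0.16 1.85 0.08 0.7  1.4 ]
knob1 1 [0.683 0.065 0.134] [-0.07  0.16  1.85  0.15  0.71 -1.89]
knob1 -1 [0.683 0.065 0.134] [-0.07  0.16  1.85  0.15  0.71  1.25]
push0 1 [ 0.432 -0.006  0.028] [-0.2   0.02  2.17 -0.    0.95 -1.93]
push0 -1 [ 0.432 -0.006  0.028] [-0.2   0.02  2.17 -0.    0.95  1.21]
push1 1 [0.579 0.018 0.028] [-0.11  0.34  1.79 -0.    1.01 -1.84]
push1 -1 [0.579 0.018 0.028] [-0.11  0.34  1.79 -0.    1.01  1.3 ]
t 2.2667 tcp [0.1834 0.5975 0.2313] op -0.0001 F [ 0.1 -0.9  0. ]
t 5.5667 tcp [ 0.4983 -0.0038  0.0305] op 0.0002 F [-0.3  0.6  0.2]
False
t 6.5167 tcp [ 0.4739 -0.0077  0.0299] op 0.0002 F [1.  0.3 0.6]
t 7.475 tcp [ 0.4922 -0.0045  0.0995] op 0.0002 F [0.1 0.7 0.1]
```

```bash
python3 - <<'E'
from h import *
open_jaws()
for c in("top","side"):
    p=cams.read_camera(c); W=cloud(p); save(p,c+"2.png")
    w=W.reshape(-1,3); w=w[~np.isnan(w[:,0])]
    f=(w@S)-[.5855,-.077,0]; f*=1000
    m=(f[:,2]>41)&(f[:,2]<52)&(f[:,0]<-105)&(f[:,0]>-165)&(abs(f[:,1])<160)&(abs(f[:,1])>40)
    print(c,"front",m.sum(),np.percentile(f[m],[3,50,97],axis=0).round(1).tolist())
    for n in("bar_long","bar_short"):
        r=nets.regions_of(p,n)
        if r:
            k=W[r[0]["region"]]; k=k[~np.isnan(k[:,0])]; k=((k@S)-[.5855,-.077,0])*1000; k=k[(abs(k[:,2]-42)<7)&(k[:,0]>-112)&(k[:,0]<-30)]
            print(n,r[0]["score"],len(k),cv2.minAreaRect(k[:,:2].astype(np.float32)) if len(k)>5 else "")
E
```

```text
top front 170 [[-143.9, -155.8, 41.6], [-137.9, -75.0, 44.9], [-130.9, 156.8, 50.1]]
bar_long 0.47 65 ((-79.74327850341797, 123.16665649414062), (27.565330505371094, 26.54427719116211), 80.60984802246094)
bar_short 0.63 0 
side front 213 [[-144.9, -155.6, 41.7], [-139.4, -57.8, 46.4], [-131.5, 154.5, 50.3]]
bar_long 0.82 199 ((-83.09312438964844, 78.95549774169922), (128.0634765625, 29.274011611938477), 85.44447326660156)
bar_short 0.72 177 ((-82.9776611328125, -80.33943176269531), (85.07025909423828, 30.636154174804688), 87.52533721923828)
```

```bash
python3 - <<'E'
from h import *
Q=q('F','x',1,-4.5)
bot.movep(F(-68,80,120),Q)
hit=bot.movel(F(-68,80,21.5),.1,force_limit=12); print(hit); st()
if not hit:
    gripper_close(); st(); print(sensors.get_finger_force())
    bot.movel(F(-68,80,150),.12); st()
    for c in("side","top"):
        p=cams.read_camera(c); save(p,c+"3.png")
        W=cloud(p); r=nets.regions_of(p,"bar_long")
        if r:
            k=W[r[0]["region"]]; k=k[~np.isnan(k[:,0])]; k=((k@S)-[.5855,-.077,0])*1000
            print(r[0]["score"],len(k),np.percentile(k,[3,50,97],axis=0).round(1).tolist())
    im=cv2.imread("pics/side3.png"); cv2.imwrite("pics/side3c.png",cv2.resize(im[60:280,180:440],None,fx=2.5,fy=2.5))
E
```

```text
False
t 11.3 tcp [0.5108 0.0875 0.0222] op 0.0852 F [ 1.  -0.8 -0.2]
t 11.8667 tcp [0.5105 0.0875 0.0219] op 0.0268 F [-0.2 -0.6  2.9]
60.151904225349426
t 13.0917 tcp [0.5093 0.0874 0.149 ] op 0.0269 F [ 0.4  0.1 -0.9]
0.55 213 [[-88.1, 15.6, 146.5], [-76.2, 41.2, 165.8], [-56.9, 115.2, 172.0]]
0.69 9166 [[-136.4, -174.5, 9.2], [84.0, -35.1, 112.8], [196.5, 165.6, 153.2]]
```

View pics/side3c.png

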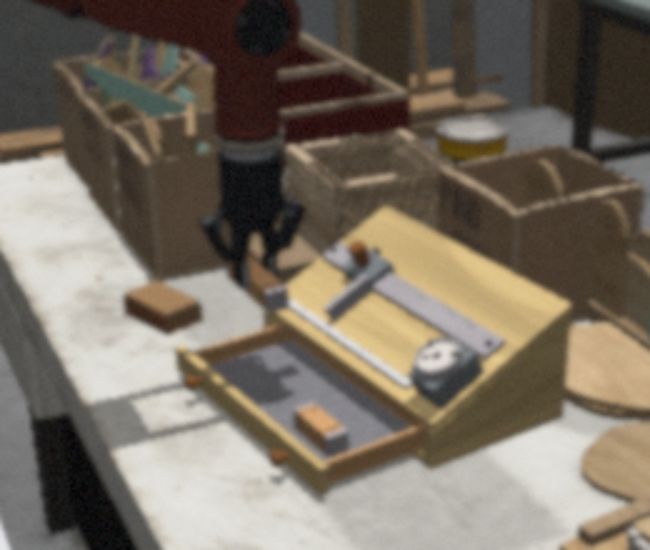

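```bash
python3 - <<'E'
from h import *
Q=q('B','x',1)
bot.movep(Bd(44,-48,100),Q)
bot.movel(Bd(44,-48,16),.12); st()
hit=bot.movel(Bd(44,-48,5),.02,force_limit=4); st()
t=sensors.get_tool_pos(); b=Bt.T@((S.T@t-[.5855,-.077,0])*1000-[0,0,62]); print(hit,"bed",b.round(1))
p=cams.read_camera("side"); save(p,"side4.png")
cv2.imwrite("pics/side4c.png",cv2.resize(p["image"][120:260,250:440,::-1],None,fx=4,fy=4,interpolation=cv2.INTER_CUBIC))
E
```

```text
t 14.7667 tcp [ 0.631  -0.0219  0.0955] op 0.027 F [-0.2 -0.2 -0.6]
t 15.225 tcp [ 0.6345 -0.0219  0.088 ] op 0.0268 F [-1.7 -0.4  5.8]
True bed [ 44.4 -48.2   8. ]
```

View pics/side4c.png

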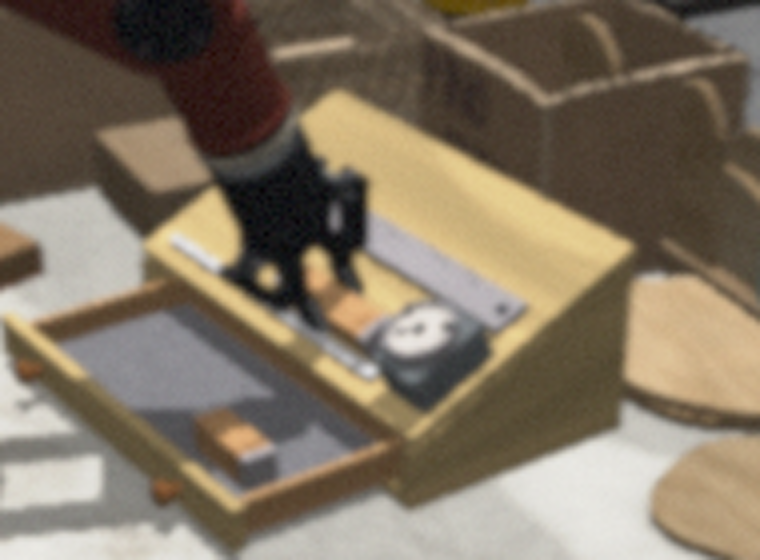

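```bash
python3 - <<'E'
from h import *
open_jaws(); bot.movel(Bd(44,-48,100),.15)
bot.movep(Bd(120,89,100),q('B','y',1)); st()
ims=[]
for c,(u,v) in(("side",(250,120)),("top",(220,110))):
    p=cams.read_camera(c); save(p,c+"5.png"); W=cloud(p)
    ims.append(cv2.resize(p["image"][v:v+140,u:u+130,::-1],None,fx=3,fy=3,interpolation=cv2.INTER_CUBIC))
    w=W.reshape(-1,3); w=w[~np.isnan(w[:,0])]; b=(((w@S)-[.5855,-.077,0])*1000-[0,0,62])@Bt
    m=(abs(b[:,2]-28)<5)&(b[:,0]>15)&(b[:,0]<75)&(b[:,1]>-118)&(b[:,1]<40)
    print(c,m.sum(),np.percentile(b[m],[3,50,97],axis=0).round(1).tolist(),cv2.minAreaRect(b[m][:,:2].astype(np.float32)))
    m=(b[:,2]>48)&(b[:,2]<60)&(b[:,0]>100)&(b[:,0]<140)&(b[:,1]>60)&(b[:,1]<130); print("knob",m.sum(),np.median(b[m],0))
cv2.imwrite("pics/both5.png",np.hstack(ims))
E
```

```text
t 17.7167 tcp [0.6408 0.1182 0.202 ] op 0.0855 F [-0.2 -0.9  0.7]
side 254 [[29.3, -108.2, 24.1], [41.9, -53.8, 28.5], [56.4, 6.4, 32.2]] ((42.33665466308594, -46.83558654785156), (127.08348083496094, 30.466270446777344), 88.68282318115234)
knob 31 [117.5461591   85.26027249  53.60513387]
top 292 [[29.1, -105.2, 23.7], [42.8, -47.2, 27.4], [55.9, 8.7, 32.3]] ((42.61896514892578, -53.04435729980469), (28.761476516723633, 129.56643676757812), 0.13683319091796875)
knob 0 [nan nan nan]
  return _methods._mean(a, axis=axis, dtype=dtype,
  ret = um.true_divide(
```

View pics/both5.png

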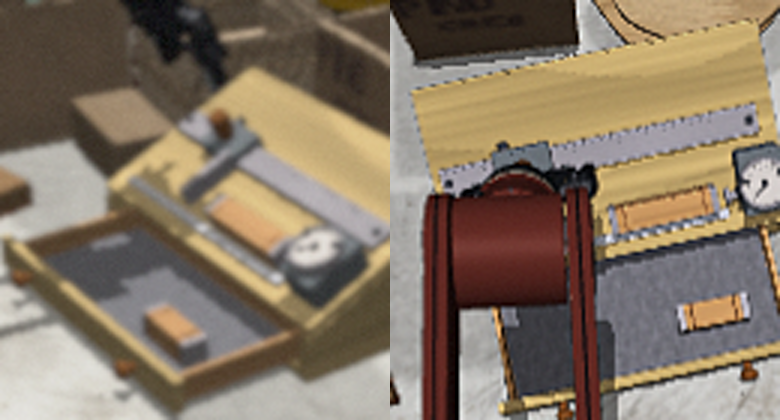

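```bash
cat >> h.py <<'E'
def dial(p,name,cx=55,cy=-160,half=36,s=5):
    K=np.array([[p["fx"],0,p["cx"]],[0,p["fy"],p["cy"]],[0,0,1.]])
    g=np.arange(-half,half,1/s)
    pts=np.array([Bd(cx-a,cy-b,51) for a in g for b in g])   # image up = up-slope, left = +y
    uv=cv2.projectPoints(pts,np.array(p["rvec"],float),np.array(p["tvec"],float),K,np.array([p["k1"],0,0,0,0.]))[0].reshape(len(g),len(g),2).astype(np.float32)
    return cv2.remap(p["image"][...,::-1],uv[...,0],uv[...,1],cv2.INTER_CUBIC)
def knoby(): return (Bt.T@((S.T@sensors.get_tool_pos()-[.5855,-.077,0])*1000-[0,0,62])).round(2)
def slide(y,v=.03,fl=None):
    h=bot.movel(Bd(120,y,24),v,force_limit=fl); print("hit",h,"bed",knoby(),"Fbed",((S@Bt).T@np.array(sensors.get_wrist_force())).round(1)); return h
def look(name):
    a=[dial(cams.read_camera(c),c) for c in("top","side")]; cv2.imwrite("pics/"+name,np.hstack(a))
E
python3 - <<'E'
from h import *
print(bot.movel(Bd(120,89,24),.12,force_limit=10)); st()
gripper_close(); st(); print(knoby())
for y in (60,50,44,40,38,36): slide(y)
look("dial6.png"); st()
E
```

```text
False
t 18.6 tcp [0.6733 0.1235 0.135 ] op 0.0854 F [-0.1  0.1  0. ]
t 19.2 tcp [0.673  0.1238 0.1352] op 0.0217 F [-5.7  0.6  5.3]
[120.32  89.21  24.62]
hit False bed [120.28  61.14  24.64] Fbed [-1.7  5.3  7.6]
hit False bed [120.27  50.93  24.64] Fbed [-2.1  4.   7.8]
hit False bed [120.28  44.94  24.64] Fbed [-3.   4.1  7.2]
hit False bed [120.3   40.99  24.65] Fbed [-0.6  4.6  8.2]
hit False bed [120.24  39.26  24.65] Fbed [-2.6  5.3  8.4]
hit False bed [120.24  37.35  24.63] Fbed [-2.   5.5  9.3]
t 22.0333 tcp [0.6814 0.0726 0.1352] op 0.0218 F [-5.8  3.6  6.6]
```

View pics/dial6.png

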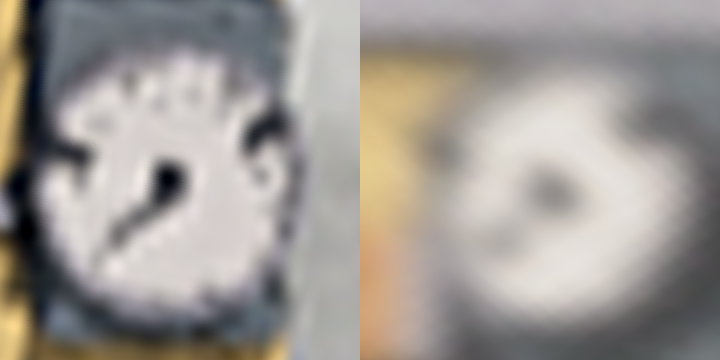

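```bash
cat >> h.py <<'E'
def ang():
    d=cv2.cvtColor(dial(cams.read_camera("top"),""),cv2.COLOR_BGR2GRAY).astype(float)
    A=np.radians(np.arange(-180,180,2)); r=np.arange(25,72)
    v=np.array([d[np.clip(182-r*np.cos(a),0,359).astype(int),np.clip(168+r*np.sin(a),0,359).astype(int)].mean() for a in A])
    i=v.argmin(); return np.degrees(A[i]).round(), v[i].round(), np.median(v).round()
E
python3 - <<'E'
from h import *
a=ang(); print(a); y=36
while y>27 and a[0]<-75:
    y-=1; slide(y,.015); a=ang(); print(y,a)
st()
E
```

```text
(np.float64(-140.0), np.float64(118.0), np.float64(208.0))
hit False bed [120.28  36.45  24.66] Fbed [-2.   6.1  8.4]
35 (np.float64(-140.0), np.float64(119.0), np.float64(208.0))
hit False bed [120.26  35.53  24.66] Fbed [-2.   6.9  9.1]
34 (np.float64(-140.0), np.float64(119.0), np.float64(208.0))
hit False bed [120.26  34.53  24.65] Fbed [-2.3  4.8  8.8]
33 (np.float64(-140.0), np.float64(117.0), np.float64(208.0))
hit False bed [120.27  33.85  24.67] Fbed [-2.6  6.3  8.7]
32 (np.float64(-126.0), np.float64(110.0), np.float64(208.0))
hit False bed [120.25  33.18  24.65] Fbed [-2.1  8.5  8.1]
31 (np.float64(-98.0), np.float64(138.0), np.float64(208.0))
hit False bed [120.23  32.34  24.63] Fbed [-1.9  8.9  8.6]
30 (np.float64(-60.0), np.float64(118.0), np.float64(208.0))
t 23.8833 tcp [0.6822 0.0676 0.1351] op 0.0222 F [-7.4  7.8  6.3]
```

```bash
python3 - <<'E'
from h import *
a=ang(); y=30
while y>27 and a[0]<-20:
    y-=.5; slide(y,.015); a=ang(); print(y,a)
bot.hold(.2); print(ang())
open_jaws(); print("released",ang()); st()
bot.movel(Bd(120,y,110),.15); look("dial7.png"); print(ang())
E
```

```text
hit False bed [120.25  31.85  24.64] Fbed [-1.9  8.2  8.2]
29.5 (np.float64(-38.0), np.float64(107.0), np.float64(209.0))
hit False bed [120.22  31.43  24.63] Fbed [-1.1 10.   7.8]
29.0 (np.float64(-16.0), np.float64(100.0), np.float64(208.0))
(np.float64(-16.0), np.float64(102.0), np.float64(209.0))
released (np.float64(-16.0), np.float64(101.0), np.float64(209.0))
t 25.4667 tcp [0.6828 0.0642 0.1344] op 0.0852 F [ 0.  -0.2  0. ]
(np.float64(-16.0), np.float64(102.0), np.float64(207.0))
```

View pics/dial7.png

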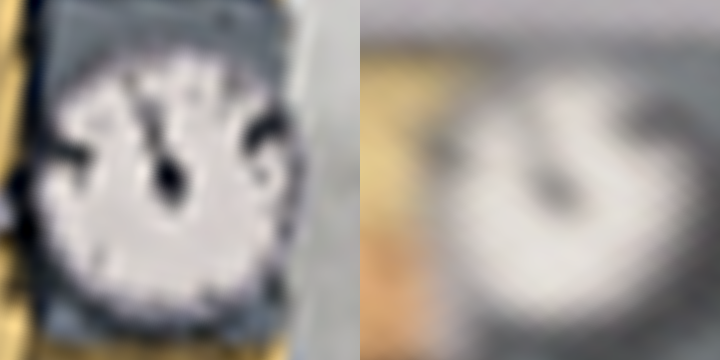

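```bash
python3 - <<'E'
from h import *
M=S@R.from_euler('y',-35,degrees=True).as_matrix(); y=M[:,1]; z=-M[:,2]
Q=R.from_matrix(np.c_[np.cross(y,z),y,z]).as_quat(); print("toolz in F",(S.T@z).round(2))
for P in(F(-175,0,140),F(-175,0,24),F(-3,0,24)): print(planner.inverse_kinematics(P,Q))
bot.movep(F(-175,0,150),Q); gripper_close(); bot.movel(F(-175,0,24),.15); st()
print(bot.movel(F(-40,0,24),.07,force_limit=15)); st()
print(bot.movel(F(0,0,24),.03,force_limit=15)); st()
t=(S.T@sensors.get_tool_pos()-[.5855,-.077,0])*1000; print(t.round(1), ang())
E
```

```text
toolz in F [ 0.57  0.   -0.82]
None
None
NoneTraceback (most recent call last):
  File "<stdin>", line 5, in <module>
host.PlanningError: the arm cannot take that pose within its joint ranges
```

```bash
cat >> h.py <<'E'
def qt(t,s=1,ax=1):
    M=S@R.from_euler('y',-t,degrees=True).as_matrix(); y=s*M[:,ax]; z=-M[:,2]
    return R.from_matrix(np.c_[np.cross(y,z),y,z]).as_quat()
E
python3 - <<'E'
from h import *
for t in(0,10,15,20,25,30):
    for s in(1,-1):
        print(t,s,[planner.inverse_kinematics(P,qt(t,s)) is not None for P in(F(-180,0,150),F(-180,0,60),F(-180,0,24),F(-165,0,24),F(-100,0,24),F(-50,0,24),F(-3,0,24))])
E
```

```text
0 1 [True, True, True, True, True, True, True]
0 -1 [True, True, True, True, True, True, True]
10 1 [True, True, True, True, True, True, True]
10 -1 [True, True, True, True, True, True, True]
15 1 [True, True, True, True, True, True, True]
15 -1 [True, True, True, True, True, True, True]
20 1 [True, True, True, True, True, True, True]
20 -1 [True, True, True, True, True, True, True]
25 1 [True, True, True, True, True, True, True]
25 -1 [True, True, True, True, True, True, True]
30 1 [True, False, False, False, True, True, True]
30 -1 [True, False, False, False, True, True, True]
```

```bash
python3 - <<'E'
from h import *
Q=qt(25)
bot.movep(F(-178,0,150),Q); gripper_close(); bot.movel(F(-178,0,24),.15); st()
print(bot.movel(F(-40,0,24),.07,force_limit=15)); st()
print(bot.movel(F(2,0,24),.03,force_limit=15)); st()
t=(S.T@sensors.get_tool_pos()-[.5855,-.077,0])*1000; print(t.round(1), ang())
E
```

```text
t 29.0833 tcp [ 0.4151 -0.0097  0.0246] op -0.0 F [-0.9  0.5  0.1]
False
t 31.2083 tcp [0.5504 0.0132 0.0239] op 0.0 F [-2.3 -0.1 -1. ]
True
t 32.225 tcp [0.5814 0.0187 0.0227] op -0.0003 F [-1.1 -0.6  0.1]
[-8.8  0.5 22.7] (np.float64(-16.0), np.float64(100.0), np.float64(205.0))
```

```bash
python3 - <<'E'
from h import *
print(bot.movel(F(4,0,24),.02,force_limit=15)); st()
t=(S.T@sensors.get_tool_pos()-[.5855,-.077,0])*1000; print(t.round(1))
bot.movel(F(-100,0,40),.12); bot.movep(F(-180,100,150),q('F','y'))
ims=[]
for c,(u,v) in(("side",(250,120)),("top",(220,110))):
    p=cams.read_camera(c); W=cloud(p)
    ims.append(cv2.resize(p["image"][v:v+140,u:u+130,::-1],None,fx=3,fy=3,interpolation=cv2.INTER_CUBIC))
    w=W.reshape(-1,3); w=w[~np.isnan(w[:,0])]; f=((w@S)-[.5855,-.077,0])*1000
    m=(f[:,2]>15)&(f[:,2]<42)&(abs(f[:,0])<40)&(abs(f[:,1])<90); print(c,"front",m.sum(),np.median(f[m],0) if m.any() else "")
    b=(f-[0,0,62])@Bt; m=(abs(b[:,2]-28)<5)&(b[:,0]>15)&(b[:,0]<75)&(b[:,1]>-118)&(b[:,1]<0); print(np.percentile(b[m],[3,50,97],axis=0).round(1).tolist())
print(ang()); st()
cv2.imwrite("pics/both8.png",np.hstack(ims))
E
```

```text
True
t 32.6083 tcp [0.5812 0.0193 0.0212] op -0.0001 F [-0.3 -0.4  0.7]
[-9.   1.2 21.2]
side front 218 [-0.74954586 -0.76398259 28.7262205 ]
[[27.0, -113.3, 23.9], [39.9, -59.6, 28.2], [56.0, -3.1, 32.1]]
top front 107 [-1.53828211  1.44035163 31.20404781]
[[27.3, -113.7, 23.6], [41.6, -58.6, 27.5], [54.2, -4.1, 31.4]]
(np.float64(-16.0), np.float64(98.0), np.float64(202.0))
t 34.3833 tcp [0.3953 0.0884 0.148 ] op 0.0002 F [-0.6 -0.2  0. ]
```

View pics/both8.png

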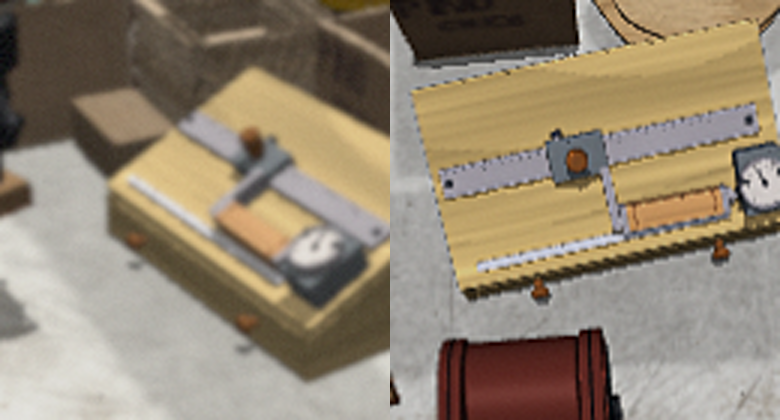

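The pictures show the drawer flush with the desk front, its knobs at (540,288) and (720,248). The bar is gripped along the ledge at (672,208), and the pointer stands between the tabs.

```bash
python3 -c "
from h import *
print(workorder.close_job())"
```

```text
the job is handed in; nothing more can be done
None
```

The job is handed in after about 35 s: the long bar is gripped along the ledge with the pointer between the tabs (anvil pressed in about 2.8 mm), and the drawer is pushed home with the short bar left in it; before lifting the bar I pulled the drawer about 14 mm further open for finger room.

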